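# Lock the soldering turntable with its index pin

## Robot

A 7-joint arm with a two-finger parallel gripper is mounted at the origin on the work surface. World frame = base frame: x ahead of the robot, y to its left, z up, the work surface at z = 0. Lengths are in m, angles in rad, forces in N, time in s.
With the tool pointing down it reaches from about 0.4 to 0.85 m from the base axis. Payload 4.5 kg.
Tool frame: the origin (TCP) lies where the fingers leave the gripper's body, on its centre line; the fingertips stand 64 mm ahead of it and the grasp point (between the pads) lies 45 mm ahead of it; z points along the fingers, y is the line along which they close (so a half turn about z gives the same grasp; the last joint's range is limited). The gripper opens to 88 mm and grips with 3 to 60 N. Pads are 18 mm wide; open, the fingers measure 123 mm over their backs; the gripper's body (75 mm by 187 mm) begins 45 mm behind the grasp point.
Start: joints at [1.302, 0.689, -0.195, 1.565, 0.157, 0.902, -0.215], TCP at [0.186, -0.597, 0.303] pointing down, gripper open.
Joint ranges: [-3.01, 3.01], [-0.46, 2.08], [-1.47, 1.51], [0.13, 2.56], [-1, 4.14], [0.04, 2.09], [-2.66, 2.66]. Speed limits (rad/s): [2.57, 2.57, 3.14, 3.14, 3.14, 3.14, 3.14].

## Interface

Orientations are given as a unit quaternion [x, y, z, w].
In Python, from plant import r gives the robot as it stands.
- The arm moves only by the tool play_rows, never from a script. Its arguments are lists of equal length, an entry for each row: "translation": the shift along the tool's x, y, z in m, a list of three; "delta_rot": the turn, a rotation vector about the tool's x, y, z in degrees, a list of three; "grip": the opening, from -1 (shut) to 1 (fully open). In form: {"translation": [[x, y, z], ...], "delta_rot": [[rx, ry, rz], ...], "grip": [grip, ...]}. A call has 1 to 20 rows; each row shifts and turns the commanded pose from where the row before left it, along the tool's axes as they then stand; what a row does not reach is not made up. A row lasts 1/8 s, in which the tool goes at most 62.5 mm and 10.7 degrees, less where a joint would pass 70% of its speed; a pose out of reach is approached as far as the arm can. A call with a gripper value outside its range is refused whole. The fingers move at their own pace and stop on an object; "squeeze" is the grip in N (left out, the last holds). Time passes only in rows, so rows that do not move let the fingers close. It gives the time, the measured TCP pose, the force, the opening and the grip force at its end, in the units of the state.
- r.get_state(): the state, without advancing time (a new reading comes with each control period).
- r.snapshot(name): name is "scene" or "side" or "wrist"; returns the picture (400x640x3 uint8, blue, green, red); there is no depth.
- r.get_calibration(name): a dict with "intrinsics" (3x3 intrinsics, pixels), "k1" (the pictures are not rectified: a ray, as slopes to the right and down, at radius r is drawn at 1 + k1 r^2 times it, then the intrinsics apply), "eye" and "rotation" of the camera in the world. Camera axes: x right, y up, looking along -z (the intrinsics and any distortion apply to the point x, -y, -z); pixel columns grow to the right and rows downward; lengths in m; the calibration is good to about 2 mm. A picture is of the moment at which its call begins: read the wrist's pose just before it. get_calibration takes no time and is no camera call; for the wrist camera it gives the pose at the moment of the call.
- r.finish_job(): hands the job in; it is judged then, once.
Trained networks look in the newest picture that a camera, given by its name, has taken for a name from the list of things; names that differ only in an ending like _2 or _b are one class to them, and where a whole thing is asked for, a point or a joint stands for the part that bears it (a point fixed in the world has none). Each returns a list of dicts, best first, with "confidence" (0 to 1); they miss things now and then, are a little off and sometimes report something else, mostly with a low value. They report only what shows in the picture. A call takes as long as a camera call. They do not tell look-alikes from the thing itself.
- r.look_for(camera, target): "point" ([x, y, z] in m, in world coordinates, good to about 4 mm: the middle of the surface that is visible of it).
- r.silhouettes(camera, target): "pixels" (400x640 bool, what is visible of it).
The state is a dict: "clock": time; "q": joint angles; "qd": joint speeds; "joint_torque": joint torques, N m; "tool_pos": TCP position; "eef_rot": TCP orientation; "contact_force": force on the tool from outside, world axes, zero at the start; "moment": the same for the moment, N m; "opening": opening from 0.0 (shut) to 1.0 (fully open); "finger_force": force on a finger pad.
Only numpy, scipy, OpenCV 4.12 (cv2) and the standard library are available. Lean on these libraries where they do the work, as an engineer would, in place of code of your own. Each camera call takes 0.05 s, during which the arm holds its last target. There are 200 camera calls.

## Task

Take the knurled index pin out of the pin block and put it into the bore of the soldering turntable until its nose rests on the index plate underneath. Keep hold of the pin and, pressing it down only lightly, walk the turntable round with it until the nose drops into one of the hidden index holes; stop there, push the pin fully home so that its collar sits on the turntable, and let go. Never force the pin, sideways or down, and leave everything else on the bench as it is.

Things in the scene. Friction and masses are not known exactly. Their poses are not given: they have to be found in the camera images.
- pin: Steel index pin, the only thing in the pin block with a collar and a thick knurled head; round, 62 mm long, about 80 g. Origin: centre of the nose's flat end; z runs up the pin. Bullet nose 6 to 10 mm wide over z 0 to 4 mm, shank 10 mm wide to z 24, collar 19 mm wide z 24 to 28, head 16 mm wide z 28 to 62. Starts upright in a bore of the block, collar on its top; lift 24 mm to clear.
- pin_head (a point): The place to grip the index pin: on its axis, 49 mm above the end of its nose, on the knurled head; z up along the pin. Gripped here from above, the fingertips stay clear of the turntable when the pin is home. The pin bends if its nose or shank takes more than 40 N, so ease it in without side load.
- turntable: Plain aluminium plate 200 x 200 x 12 mm with a connector nest near each corner (up to 26 mm above the plate, 65 mm or more from the bore). Turns without end either way about its vertical centre axis on a stiff bearing: about 3 N sideways at the bore turns it, and it stays where left. Origin: centre of its underside; the bore lies on its x axis. A 40 mm hub cap is at its centre.
- bore (a point): Centre of the mouth of the turntable's only through bore, in its upper face, 53 mm above the bench; 74 mm from the turning axis, in the middle of one side. Bore 11.3 mm wide with a 1 mm chamfer. The frame turns with the turntable: z up, x away from the axis.
- axis (a point): Centre of the turntable's upper face, on its vertical axis of turning; same axes as bore.
- under_bore (a point): Point on the flat fixed index plate under the bore, 13 mm below the upper face; turns with the turntable. Off a hole, the nose rests here, collar 11 mm clear. The plate has four blind holes 90 degrees apart on the bore's circle, 11.5 mm wide, 13 mm deep, unseen, unmarked; the bore starts 15 degrees or more from each. Over a hole the pin drops 11 mm more, collar down on the turntable.
- pin_block: The pin block: fixed dark steel block 124 x 40 x 34 mm with three equal bores in a row along its x axis, 40 mm apart, 12 mm wide, 28 mm deep. Origin at the centre of its underside, z up.
- stud: A flat-headed stud in the pin block: head 22 mm diameter, 10 mm high on the block's top. Leave it. Origin at its foot.
- punch: A slim centre punch in the pin block: 15 mm flange on the block's top, above it a 10 mm stem up to 44 mm over the block's top. Leave it. Origin at its tip.
- solder_reel: Solder reel standing on its flange, 60 mm diameter, 40 mm high. Leave it. Origin under its centre.
- flux_bottle: Small amber flux bottle, 40 mm diameter, 85 mm high. Leave it. Origin under its centre.
- screwdriver: Screwdriver lying on the bench, 170 mm long. Leave it.
- solder_sucker: Blue desoldering pump lying on the bench, 20 mm diameter, about 190 mm long. Leave it.
- connector_tray: Black tray of connectors, 130 x 90 x 30 mm. Leave it. Origin under its centre.
Not all that is in view belongs to the job. What is shaped like the pin but orange or yellow is not meant.

How it is judged:
On the way, in this order (a step that is already met when the one before it is completed fails the run):
1. the pin, held, stands in the turntable's bore with its nose on the index plate (z of pin in the frame of bore between -0.0145 and -0.0115 m and horizontal distance between pin and bore below 0.003 m and contact force between the fingers and pin above 0.5 N), for 0.2 s.
2. with the pin still held, its nose has dropped into an index hole by 5 mm or more (z of pin in the frame of bore below -0.018 m and horizontal distance between pin and bore below 0.003 m and contact force between the fingers and pin above 0.5 N), for 0.1 s.
At the end, for the whole second after the job is handed in: The pin stands upright (within 6 degrees) in the turntable's bore (within 3 mm of its centre), its collar down on the turntable to within 1.5 mm, so that its nose is in an index hole; it is at rest and let go (z of pin in the frame of bore below -0.0225 m and horizontal distance between pin and bore below 0.003 m and angle between pin's own z axis and vertical below 0.1 rad and linear speed of pin below 0.01 m/s and contact force between the fingers and pin below 0.1 N); the robot touches nothing.
It fails at once if the pin is forced against the turntable or the base: more than 40 N (contact force between pin and turntable above 40 N or contact force between pin and base above 40 N).
It fails at once if something else on the bench is disturbed (moved more than 15 mm) (distance of any of stud, punch, solder_reel, flux_bottle, screwdriver, solder_sucker, connector_tray from where it was at the start of the episode above 0.015 m).
It also fails if it takes over 67 s, if anything falls off the work surface, if the arm or the gripper's body presses on something with over 40 N, if the wrist force passes 120 N, or if a joint passes its speed limit or range.

## Working session

There is one attempt and no reset: what is moved stays moved. The work goes in short steps, Python scripts to look and compute and a tool call to move; the robot and the scene stay as the last step left them, time stands still between calls to the robot, and variables do not carry over. Pictures are saved under pics/ and viewed, at most 10 in all, crops included, and the job is handed in when it is done.

Besides the shell and the picture viewer there is one more tool, called after "Emit:" in YAML: its name, and indented under it one key for each argument. play_rows: Moves the arm, as the interface text tells. Its arguments: {"type":"object","properties":{"translation":{"type":"array","items":{"type":"array","items":{"type":"number"}}},"delta_rot":{"type":"array","items":{"type":"array","items":{"type":"number"}}},"grip":{"type":"array","items":{"type":"number"}},"squeeze":{"type":"number"}},"required":["translation","delta_rot","grip"]}

```bash
mkdir -p pics; ls; cat > h.py <<'E'
import numpy as np, cv2
from plant import r
from scipy.spatial.transform import Rotation as R
def proj(c,P):
    E=np.array(c['eye']);Rm=rot(c);p=(np.atleast_2d(P)-E)@Rm
    s=np.c_[p[:,0]/-p[:,2],p[:,1]/p[:,2]]
    s=s*(1+c['k1']*(s**2).sum(1))[:,None]
    K=np.array(c['intrinsics']);return np.c_[s,np.ones(len(s))]@K.T[:,:2]
def rot(c):
    a=np.array(c['rotation']);return a if a.shape==(3,3) else R.from_quat(a).as_matrix()
def ray(c,uv):
    K=np.array(c['intrinsics']);d=np.linalg.solve(K,[uv[0],uv[1],1])[:2];s=d.copy()
    for _ in range(20): s=d/(1+c['k1']*(s@s))
    v=rot(c)@np.array([s[0],-s[1],-1]);return np.array(c['eye']),v/np.linalg.norm(v)
def onz(c,uv,z):
    e,v=ray(c,uv);return e+v*(z-e[2])/v[2]
def tri(rs):
    A=np.zeros((3,3));b=np.zeros(3)
    for e,v in rs:
        M=np.eye(3)-np.outer(v,v);A+=M;b+=M@e
    x=np.linalg.solve(A,b);return x,[np.linalg.norm((np.eye(3)-np.outer(v,v))@(x-e)) for e,v in rs]
E
python3 - <<'E'
from h import *
ims=[]
for n in ['scene','side','wrist']:
    c=r.get_calibration(n);im=r.snapshot(n);cv2.imwrite(f'pics/{n}0.png',im);ims.append(im)
    print(n,c)
    for t in ['pin','bore','turntable','pin_block','stud','punch']:
        for d in r.look_for(n,t)[:3]: print(' ',t,round(d['confidence'],2),np.round(d['point'],3),np.round(proj(c,d['point'])[0]))
s=r.get_state();print(s)
E
```

```text
pics
scene {'intrinsics': array([[432.38084055,   0.        , 322.38360615],
       [  0.        , 432.38084055, 202.05698734],
       [  0.        ,   0.        ,   1.        ]]), 'k1': 0.011795061301339076, 'eye': array([0.87845381, 0.62939067, 0.96256554]), 'rotation': array([0.07670874, 0.31948289, 0.911401  , 0.24777948])}
  pin 0.66 [ 0.507 -0.202  0.04 ] [296. 156.]
  pin 0.41 [ 0.491 -0.375  0.04 ] [275. 121.]
  pin 0.37 [ 0.476 -0.293  0.053] [291. 131.]
  bore 0.62 [0.574 0.031 0.052] [315. 217.]
  turntable 0.7 [0.574 0.03  0.054] [315. 216.]
  turntable 0.46 [0.307 0.256 0.018] [449. 243.]
  pin_block 0.74 [ 0.482 -0.281  0.029] [292. 140.]
  stud 0.67 [ 0.475 -0.29   0.055] [292. 131.]
  stud 0.22 [0.762 0.302 0.001] [302. 349.]
  punch 0.45 [ 0.434 -0.31   0.053] [300. 123.]
  punch 0.43 [ 0.783 -0.243  0.015] [206. 189.]
side {'intrinsics': array([[361.23929829,   0.        , 318.26543589],
       [  0.        , 361.23929829, 198.55203726],
       [  0.        ,   0.        ,   1.        ]]), 'k1': 0.02807493734000795, 'eye': array([ 0.47646273, -0.54524707,  0.61412  
[... 919 characters left out ...]
30179095,  0.68906153, -0.19458448,  1.56533235,  0.1572557 ,
        0.90251498, -0.21511839]), 'qd': array([7.07926771e-05, 1.88687126e-03, 1.49566747e-04, 1.29414407e-04,
       4.71231933e-04, 6.15492648e-04, 7.22959906e-04]), 'joint_torque': array([ 3.62384026e-04, -5.27500463e+01, -1.26719020e+00, -1.53744882e+01,
       -5.19332627e-02, -8.66014634e-04, -1.64731699e-05]), 'tool_pos': array([ 0.1863971 , -0.59655634,  0.30275769]), 'eef_rot': array([9.88562863e-01, 1.50809367e-01, 1.80818328e-05, 2.74934276e-05]), 'contact_force': array([-0.6135742 ,  0.22947347, -0.66747058]), 'moment': array([ 0.01100984, -0.00936702,  0.00615615]), 'finger_force': 0.0, 'opening': 1.0047423428873508}
```

View pics/scene0.png

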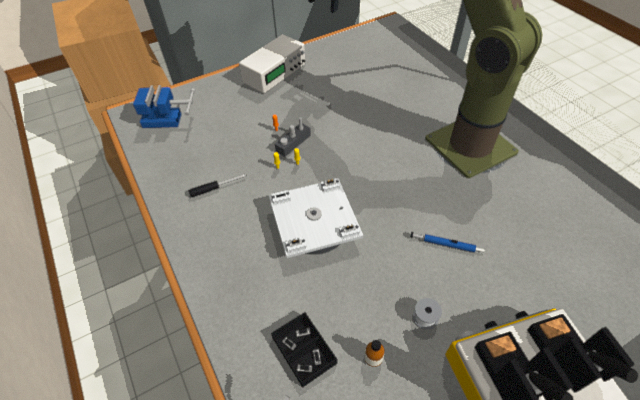

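View pics/side0.png

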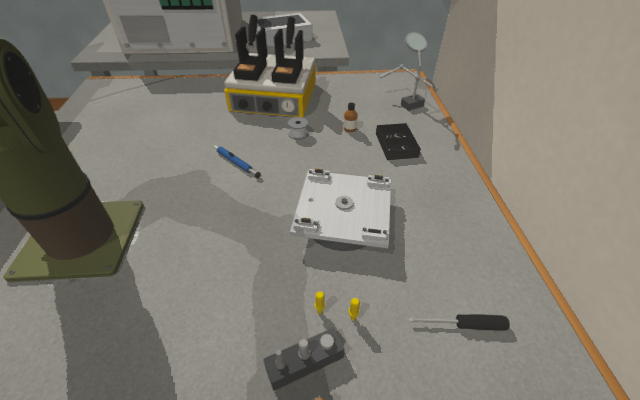

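The scene picture shows the pin block at about (292,140), yellow look-alikes at (277,160) and (297,157), an orange one at (276,122), and the turntable at (315,216) with its bore at (341,208). In the side picture the bore is at (310,199). The block's pieces are at (280,362), (304,348) and (327,342), and the yellow ones are at (320,300) and (355,307).

These could be taken for the pin in the side view: the slim piece (280,362), the middle piece (304,348), the flat wide stud (327,342), and the yellow pieces. I choose the middle one and will check it in a crop.

```bash
python3 - <<'E'
import cv2,numpy as np
a=cv2.imread('pics/side0.png')[320:395,255:355];b=cv2.imread('pics/scene0.png')[110:175,260:325]
c=cv2.imread('pics/side0.png')[180:220,290:345]; d=cv2.imread('pics/scene0.png')[190:230,305:360]
f=lambda x,w,h:cv2.resize(x,(w,h),interpolation=cv2.INTER_CUBIC)
cv2.imwrite('pics/crop1.png',np.vstack([np.hstack([f(a,400,300),f(b,300,300)]),np.hstack([f(c,350,255),f(d,350,255)])]))
E
```

```text
(no output)
```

View pics/crop1.png

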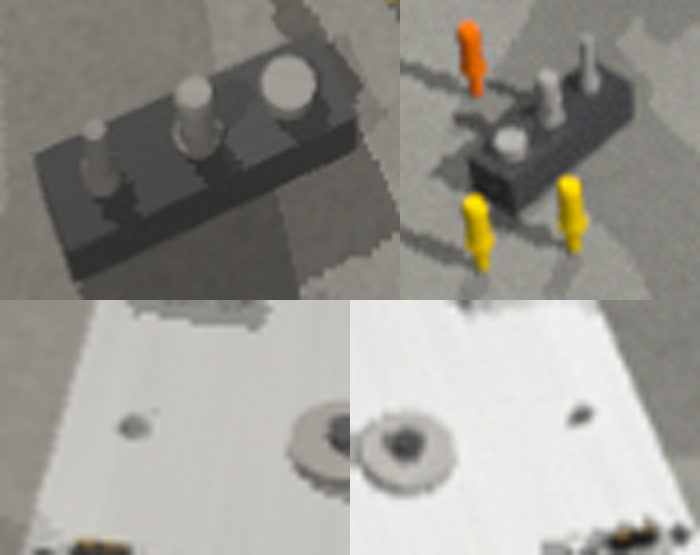

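The crop confirms it: the middle piece has a collar and a thick head, so it is the pin. Its top is at side (303.5,342) and scene (292,127). The bore is at side (311,200) and scene (341,208).

```bash
python3 - <<'E'
from h import *
c1=r.get_calibration('scene');c2=r.get_calibration('side')
for n,a,b in [('pintop',(291.9,126.9),(303.5,342)),('bore',(341.2,207.9),(311.1,199.8)),('hub',(314,213.5),(344,202)),('stud',(284,141),(327,341)),('punch',(300.5,119),(279,351))]:
    print(n,tri([ray(c1,a),ray(c2,b)]),onz(c1,a,.053),onz(c2,b,.053))
s=r.get_state();T=R.from_quat(s['eef_rot']);print(T.as_matrix())
c=r.get_calibration('wrist');print('cam in tool',T.inv().apply(c['eye']-s['tool_pos']),T.as_matrix().T@rot(c))
E
```

```text
pintop (array([ 0.47135381, -0.29452717,  0.06728793]), [np.float64(0.00023565340948373235), np.float64(0.00023565340948371948)]) [ 0.46461456 -0.30923845  0.053     ] [ 0.47145004 -0.28806026  0.053     ]
bore (array([0.49921827, 0.03820292, 0.04937004]), [np.float64(0.00103674914298278), np.float64(0.0010367491429827307)]) [0.49965826 0.04066721 0.053     ] [0.50003042 0.03394886 0.053     ]
hub (array([0.57178631, 0.02084894, 0.05467029]), [np.float64(0.0004999254108981402), np.float64(0.0004999254108982232)]) [0.570725   0.01983033 0.053     ] [0.57253578 0.02232977 0.053     ]
stud (array([ 0.5087996 , -0.2813749 ,  0.03720766]), [np.float64(0.0008123342642656875), np.float64(0.0008123342642656181)]) [ 0.5143232  -0.26565619  0.053     ] [ 0.50866104 -0.28886656  0.053     ]
punch (array([ 0.43410398, -0.3078828 ,  0.07206228]), [np.float64(0.0004180385349778534), np.float64(0.0004180385349777797)]) [ 0.42414825 -0.32791749  0.053     ] [ 0.4330295  -0.29968733  0.053     ]
[[ 9.54513069e-01  2.98169078e-01  4.40425896e-05]
 [ 2.98169080e-01 -9.54513068e-01 -4.89041435e-05]
 [ 2.74575240e-05  5.98117825e-05 -9.99999998e-01]]
cam in tool [ 0.08367119  0.00013112 -0.08190289] [[-2.95254484e-05  9.46807627e-01  3.21800120e-01]
 [ 9.99999987e-01  7.98775477e-05 -1.43266645e-04]
 [-1.61350556e-04  3.21800111e-01 -9.46807616e-01]]
```

Emit:
play_rows:
  translation:
    - [0.0302,-0.017,0.0069]
    - [0.0302,-0.017,0.0069]
    - [0.0302,-0.017,0.0069]
    - [0.0302,-0.017,0.0069]
    - [0.0302,-0.017,0.0069]
    - [0.0302,-0.017,0.0069]
    - [0.0302,-0.017,0.0069]
    - [0.0302,-0.017,0.0069]
    - [0.0302,-0.017,0.0069]
    - [0.0302,-0.017,0.0069]
    - [0.0302,-0.017,0.0069]
    - [0.0302,-0.017,0.0069]
    - [0,0,0]
    - [0,0,0]
  delta_rot:
    - [0,0,0]
    - [0,0,0]
    - [0,0,0]
    - [0,0,0]
    - [0,0,0]
    - [0,0,0]
    - [0,0,0]
    - [0,0,0]
    - [0,0,0]
    - [0,0,0]
    - [0,0,0]
    - [0,0,0]
    - [0,0,0]
    - [0,0,0]
  grip: [-0.1,-0.1,-0.1,-0.1,-0.1,-0.1,-0.1,-0.1,-0.1,-0.1,-0.1,-0.1,-0.1,-0.1]
  squeeze: 25

```text
clock: 2.8
tool_pos: [0.4709, -0.2946, 0.22]
eef_rot: [0.989, 0.15, -0.0, 0.0]
contact_force: [-0.3, -0.8, -0.7]
opening: 0.454
finger_force: 0.0
```

```bash
python3 - <<'E'
from h import *
s=r.get_state();print(s['clock'],s['tool_pos'],s['contact_force'])
c=r.get_calibration('wrist');im=r.snapshot('wrist');cv2.imwrite('pics/w1.png',im)
for t in ['pin','punch','stud','pin_block']:
    for d in r.look_for('wrist',t)[:2]: print(t,d['confidence'],np.round(d['point'],4),proj(c,d['point']))
for P in [(.4714,-.2945,.072),(.4714,-.2945,.034)]: print(proj(c,P))
E
```

```text
2.8 [ 0.47090853 -0.29457017  0.22001266] [-0.32462374 -0.79372077 -0.71065391]
pin 0.95 [ 0.5114 -0.2109  0.0565] [[231.72145715 117.98729238]]
pin 0.89 [ 0.4751 -0.2919  0.0677] [[317.56496723 194.34889634]]
punch 0.7 [ 0.4381 -0.313   0.0578] [[328.13661702 235.69165188]]
stud 0.81 [ 0.5118 -0.2815  0.0452] [[318.80075918 142.29036384]]
pin_block 0.71 [ 0.4873 -0.2922  0.0334] [[322.10474611 169.90417472]]
[[319.28751705 201.21563337]]
[[319.28092107 187.01190549]]
```

View pics/w1.png

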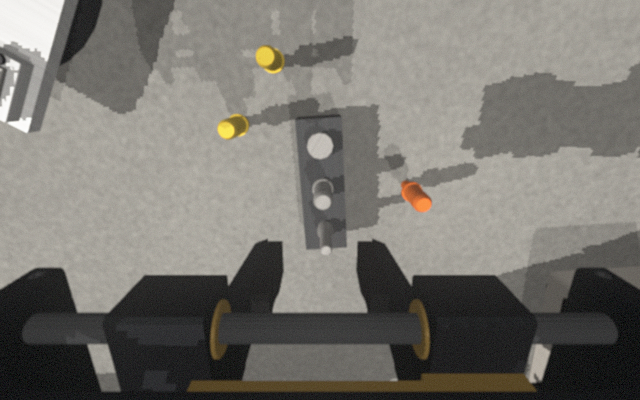

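The wrist picture shows the pin's top at about (322,201), between the stud (320,146) and the punch (326,250). The yellow pieces are at (232,127) and (268,58), and the orange one is at (417,197). I'll refine the pin's top centre and the block direction.

```bash
python3 - <<'E'
from h import *
im=cv2.imread('pics/w1.png');c=r.get_calibration('wrist')
g=cv2.cvtColor(im,cv2.COLOR_BGR2GRAY)
print(g[176:216,306:340:1][::2,::2])
for d in r.silhouettes('wrist','pin')[:3]:
    ys,xs=np.where(d['pixels']);print(d['confidence'],xs.min(),xs.max(),ys.min(),ys.max(),len(xs),xs.mean(),ys.mean())
E
```

```text
[[ 93  84  87  84  86  82  84  81  80  81  77  88  97  93  87  91  93]
 [ 95  88  83  85  85  86  88  94 101  92  77  62  85  84  71  70  66]
 [ 95  92  81  82  88 110 134 144 135 139 120  83  74  70  73  70  70]
 [ 99  99  90  88 122 142 127  98  86  85  93 104 104  71  70  63  69]
 [ 97  96  89 105 148 129  96  88  84  89  85  81 121  96  69  73  64]
 [102  99  95 121 151 116  96  92  86  84  83  83  93 114  64  73  69]
 [ 94  99  92 134 136 116  91  87  86  79  80  82  84 117  73  68  74]
 [ 98  96  96 138 139 113  97  85  82  84  85  82  77 109  80  71  72]
 [ 97  96  93 129 135 113 108 106  91  98  93  80  77  95  72  68  71]
 [ 98  97  96 104 130 126 125 121 124 117  99  90  80  77  88  93  91]
 [ 94  98  93  96 137 144 156 176 183 187 167 119  86  84  94  95  95]
 [ 91  96  96  98 144 168 183 189 192 197 193 176 114  87  92  98  95]
 [ 92  96  89  99 155 184 193 190 195 195 194 192 145  90  96  96  93]
 [ 96  87  83  93 156 185 190 190 194 191 188 188 156  93  96  98  92]
 [ 96  89  82  84 140 188 190 199 189 190 187 185 139  91  96  97  94]
 [ 94  97  87  80  99 159 197 195 193 192 187 171 110  92  97  95  96]
 [100  91  93  83  83 101 151 175 183 177 159 118  94  93  95  94  94]
 [ 97  91  95  86  82  84  83 103 111 112  95  93  93  94  92  96  96]
 [ 97  97  98  86  81  84  82  81  86  91  93  96  93  96 100  97  94]
 [ 94  97  97  89  87  90  86  81  82  90  93  93  95  95  95  97  94]]
0.98 257 284 45 73 589 270.4346349745331 58.53480475382003
0.92 401 431 180 211 617 415.39059967585086 195.42301458670988
0.88 313 332 179 208 511 322.6086105675147 193.58121330724072
```

Emit:
play_rows:
  translation:
    - [0,0.001,0.025]
    - [0,0.001,0.025]
    - [0,0,0.015]
    - [0,0,0]
  delta_rot:
    - [0,0,0]
    - [0,0,0]
    - [0,0,0]
    - [0,0,0]
  grip: [-0.1,-0.1,-0.1,-0.1]

```text
clock: 3.6
tool_pos: [0.4715, -0.2956, 0.1541]
eef_rot: [0.989, 0.151, -0.001, -0.001]
contact_force: [0.3, -0.2, -0.3]
opening: 0.449
finger_force: 0.0
```

```bash
python3 - <<'E'
from h import *
s=r.get_state();print(s['clock'],s['tool_pos'],s['contact_force'])
c=r.get_calibration('wrist');im=r.snapshot('wrist');T=R.from_quat(s['eef_rot'])
for o in [.064,.045,.08]: print('tool axis',o,proj(c,s['tool_pos']+T.apply([0,0,o])))
cv2.imwrite('pics/w2.png',cv2.resize(im[150:300,220:420],(800,600),interpolation=cv2.INTER_CUBIC))
for d in r.look_for('wrist','pin')[:3]: print(d['confidence'],np.round(d['point'],4),proj(c,d['point']))
E
```

```text
3.6 [ 0.47151871 -0.29556479  0.15413914] [ 0.30722877 -0.21274833 -0.34026168]
tool axis 0.064 [[319.22484289 255.52688602]]
tool axis 0.045 [[319.19954522 275.66966157]]
tool axis 0.08 [[319.24223168 241.68222278]]
0.98 [ 0.4748 -0.2971  0.0669] [[323.47686384 231.97388574]]
0.94 [ 0.5618 -0.2283  0.0572] [[248.57842202  45.30548589]]
0.64 [ 0.5087 -0.2095  0.0521] [[198.89918841 130.92937872]]
```

View pics/w2.png

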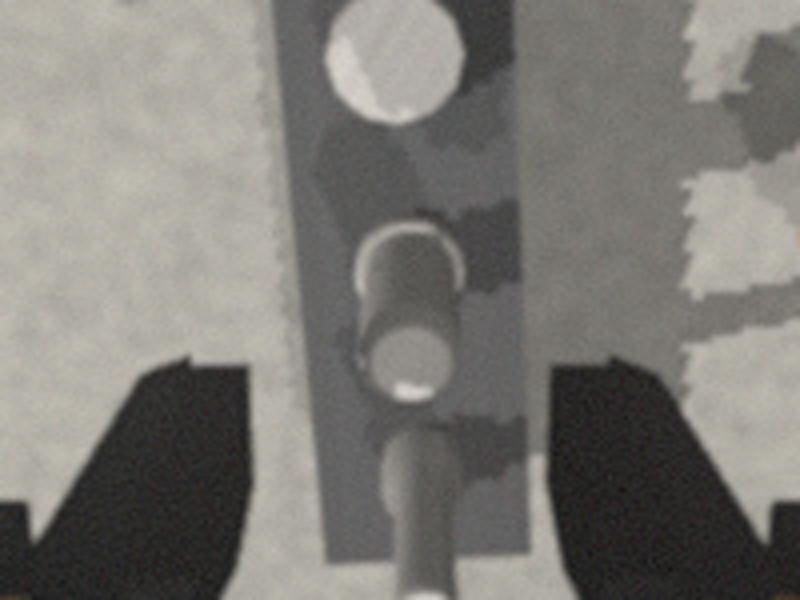

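The crop shows the pin's top at (411,363), which is full-frame (322.7,240.7). The middle between the fingers is at 320, so I go 1.6 mm in +y and then down.

Emit:
play_rows:
  translation:
    - [0,0.0016,0]
    - [0,0,0.017]
    - [0,0,0.017]
    - [0,0,0.016]
    - [0,0,0]
    - [0,0,0]
  delta_rot:
    - [0,0,0]
    - [0,0,0]
    - [0,0,0]
    - [0,0,0]
    - [0,0,0]
    - [0,0,0]
  grip: [-0.1,-0.1,-0.1,-0.1,-0.1,-0.1]

```text
clock: 4.45
tool_pos: [0.4726, -0.2973, 0.1048]
eef_rot: [0.989, 0.151, -0.0, 0.0]
contact_force: [0.8, -1.2, -0.2]
opening: 0.45
finger_force: 0.0
```

Emit:
play_rows:
  translation:
    - [0,0,0]
    - [0,0,0]
    - [0,0,0]
    - [0,0,0]
    - [0,0,0]
    - [0,0,0]
  delta_rot:
    - [0,0,0]
    - [0,0,0]
    - [0,0,0]
    - [0,0,0]
    - [0,0,0]
    - [0,0,0]
  grip: [-0.85,-0.85,-0.85,-0.85,-0.85,-0.85]
  squeeze: 25

```text
clock: 5.2
tool_pos: [0.4727, -0.2973, 0.1053]
eef_rot: [0.989, 0.151, 0.0, 0.0]
contact_force: [-0.5, -0.1, 6.2]
opening: 0.171
finger_force: 25.0
```

Emit:
play_rows:
  translation:
    - [0,0,-0.006]
    - [0,0,-0.01]
    - [0,0,-0.014]
    - [0,0,-0.025]
    - [0,0,-0.03]
    - [0,0,-0.03]
    - [0,0,0]
    - [0,0,0]
  delta_rot:
    - [0,0,0]
    - [0,0,0]
    - [0,0,0]
    - [0,0,0]
    - [0,0,0]
    - [0,0,0]
    - [0,0,0]
    - [0,0,0]
  grip: [-0.85,-0.85,-0.85,-0.85,-0.85,-0.85,-0.85,-0.85]

```text
clock: 6.2
tool_pos: [0.4721, -0.2971, 0.2198]
eef_rot: [0.989, 0.151, -0.0, -0.0]
contact_force: [0.4, -0.1, -1.2]
opening: 0.169
finger_force: 25.0
```

```bash
python3 - <<'E'
from h import *
s=r.get_state();print(s)
c=r.get_calibration('side');im=r.snapshot('side');cv2.imwrite('pics/s2.png',im)
cw=r.get_calibration('wrist');w=r.snapshot('wrist');cv2.imwrite('pics/w3.png',w)
a=proj(c,s['tool_pos']-np.array([0,0,.1]))[0];print(a)
x,y=int(a[0]),int(a[1]);f=im[max(0,y-60):y+40,x-60:x+60]
cv2.imwrite('pics/v3.png',np.hstack([cv2.resize(f,(400,400)),cv2.resize(w[150:350,220:420],(400,400))]))
E
```

```text
{'clock': 6.2, 'q': array([ 0.54171248,  0.71583583, -0.10533376,  1.85151616,  0.12615188,
        0.58117994, -0.91147863]), 'qd': array([-2.96764867e-03,  1.98696652e-02,  3.04493171e-04,  8.11191743e-03,
        5.56880811e-05, -7.48447498e-04,  8.77999650e-04]), 'joint_torque': array([ 4.17870737e-02, -5.10649467e+01, -9.93481767e-02, -1.13385379e+01,
       -2.51897774e-02, -7.61133037e-02,  4.87929253e-05]), 'tool_pos': array([ 0.47213698, -0.29706041,  0.21980609]), 'eef_rot': array([ 9.88556639e-01,  1.50849926e-01, -2.39851272e-04, -1.21198129e-04]), 'contact_force': array([ 0.43854741, -0.12718367, -1.24421717]), 'moment': array([ 0.01598011,  0.02923692, -0.01679679]), 'finger_force': 24.99943015021927, 'opening': 0.1688940304947889}
[303.02610134 327.18750728]
```

View pics/v3.png

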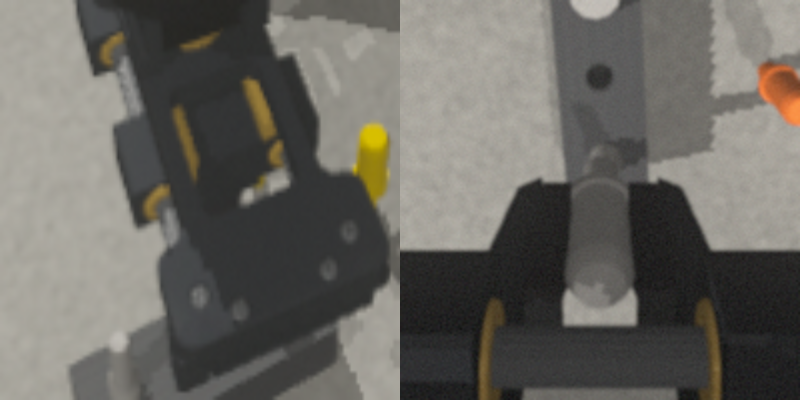

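The pin is held straight in the fingers. Its nose shows at about (320,223) in the wrist picture.

Emit:
play_rows:
  translation:
    - [0.0126,-0.0312,0]
    - [0.0126,-0.0312,0]
    - [0.0126,-0.0312,0]
    - [0.0126,-0.0312,0]
    - [0.0126,-0.0312,0]
    - [0.0126,-0.0312,0]
    - [0.0126,-0.0312,0]
    - [0.0126,-0.0312,0]
    - [0.0126,-0.0312,0]
    - [0.0126,-0.0312,0]
    - [0,0,0]
    - [0,0,0]
    - [0,0,0]
  delta_rot:
    - [0,0,0]
    - [0,0,0]
    - [0,0,0]
    - [0,0,0]
    - [0,0,0]
    - [0,0,0]
    - [0,0,0]
    - [0,0,0]
    - [0,0,0]
    - [0,0,0]
    - [0,0,0]
    - [0,0,0]
    - [0,0,0]
  grip: [-0.85,-0.85,-0.85,-0.85,-0.85,-0.85,-0.85,-0.85,-0.85,-0.85,-0.85,-0.85,-0.85]

```text
clock: 7.92
tool_pos: [0.4995, 0.0366, 0.2196]
eef_rot: [0.989, 0.15, -0.0, 0.0]
contact_force: [0.4, -0.3, -1.6]
opening: 0.171
finger_force: 25.0
```

```bash
python3 - <<'E'
from h import *
s=r.get_state();T=R.from_quat(s['eef_rot']);print(s['clock'],s['tool_pos'],s['eef_rot'])
c=r.get_calibration('wrist');w=r.snapshot('wrist');cv2.imwrite('pics/w4.png',w)
print('nose',proj(c,s['tool_pos']+T.apply([0,0,.095])),'tool axis at .053',proj(c,[*s['tool_pos'][:2],.053]))
b=proj(c,[.4992,.0382,.053])[0];h=proj(c,[.572,.021,.053])[0];print(b,h)
for t in ['bore','axis','turntable']:
  for d in r.look_for('wrist',t)[:2]: print(t,d['confidence'],np.round(d['point'],4),proj(c,d['point']))
E
```

```text
7.925 [0.4995139  0.03659695 0.21962519] [ 9.88729333e-01  1.49712507e-01 -4.93249924e-04  4.76689197e-04]
nose [[319.25903933 230.6567981 ]] tool axis at .053 [[319.14914947 194.28331593]]
[317.24240648 194.0896833 ] [365.46157512 116.20071415]
bore 0.6 [0.5783 0.016  0.05  ] [[373.61287475 109.97809821]]
axis 0.67 [0.5742 0.0119 0.0499] [[376.62685231 116.65803798]]
turntable 0.59 [0.5781 0.0159 0.0541] [[374.52758029 110.59007326]]
```

View pics/w4.png

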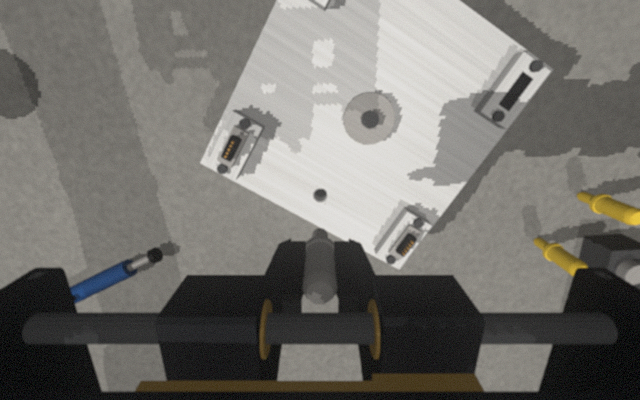

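The wrist picture shows the bore at about (320,195), the hub at (371,118), and the held pin's nose just below the bore at (319,232). I'll measure these more closely.

```bash
cat >> h.py <<'E'
def dark(im,x,y,h=9):
    g=cv2.cvtColor(im,cv2.COLOR_BGR2GRAY).astype(float)[y-h:y+h+1,x-h:x+h+1]
    lo,hi=np.percentile(g,2),np.median(g);w=np.clip((hi-25-g)/(hi-25-lo),0,1)
    m=(w>.35).astype(np.uint8);n,l,st,ce=cv2.connectedComponentsWithStats(m);k=l[h,h] or 1+np.argmax(st[1:,4])
    w=w*(l==k);Y,X=np.mgrid[-h:h+1,-h:h+1];return x+(w*X).sum()/w.sum(),y+(w*Y).sum()/w.sum(),(l==k).sum(),st[k]
E
python3 - <<'E'
from h import *
s=r.get_state();c=r.get_calibration('wrist');w=cv2.imread('pics/w4.png')
b=dark(w,320,195);h=dark(w,371,119);print(b,h)
print(onz(c,b[:2],.053),onz(c,h[:2],.056))
g=cv2.cvtColor(w,cv2.COLOR_BGR2GRAY);print(g[222:246:1,308:332])
E
```

```text
(np.float64(319.7474846146332), np.float64(194.22955944124254), np.int64(120), array([  3,   3,  12,  12, 120], dtype=int32)) (np.float64(371.0003698224852), np.float64(119.00277366863905), np.int64(361), array([  0,   0,  19,  19, 361], dtype=int32))
[0.49998623 0.03699554 0.053     ] [0.57174151 0.01756021 0.056     ]
[[149 162 174 193 206 222 221 222 222 224 223 221 220 220 221 218 220 221
  221 221 219 219 219 221]
 [147 144 155 165 178 194 210 223 223 223 222 222 221 220 223 220 220 219
  219 219 219 219 220 221]
 [142 140 143 145 154 166 188 204 214 222 223 223 223 223 221 220 220 218
  220 218 218 218 219 220]
 [143 144 142 141 143 148 157 164 190 207 220 222 221 222 221 224 221 222
  220 219 219 218 218 220]
 [138 138 142 140 144 143 145 148 156 177 194 210 218 225 223 223 224 220
  222 220 219 221 217 219]
 [138 141 141 144 144 145 144 144 141 141 152 170 191 201 211 214 222 227
  223 222 220 220 220 219]
 [138 136 139 143 144 144 145 136 122 114 108 112 128 145 166 186 204 219
  223 223 223 222 222 219]
 [139 141 141 145 143 140 128 117 102  87  73  74  77  94 109 126 161 2
[... 946 characters left out ...]
04  92  78  71  78  80  85  88  87  84  89  90  86  84  84  84  82
   80  79  81  87 107 123]
 [100  82  67  74  78  85  89  82  90  88  82  87  90  87  87  87  88  85
   86  84  79  76  83 106]
 [ 77  76  74  83  85  86  86  88  88  88  83  81  88  94  81  92  90  90
   90  91  78  83  78  87]
 [ 77  79  79  86  90  92  86  78  82  77  78  79  74  84  75  78  82  83
   86  90  93  89  81  77]
 [ 81  85  86  85  82  79  79  72  76  77  75  74  73  78  79  72  76  77
   85  83  86  88  90  77]
 [ 88  85  85  81  71  78  70  74  79  76  70  74  77  75  72  75  77  76
   77  73  83  83  88  87]
 [ 90  75  75  77  75  75  75  76  77  69  76  72  74  77  73  78  76  77
   72  77  76  81  85  82]]
```

Emit:
play_rows:
  translation:
    - [0,0,0.02]
    - [0,0,0.02]
    - [0,0,0.018]
    - [0,0,0]
    - [0,0,0]
  delta_rot:
    - [0,0,0]
    - [0,0,0]
    - [0,0,0]
    - [0,0,0]
    - [0,0,0]
  grip: [-0.85,-0.85,-0.85,-0.85,-0.85]

```text
clock: 8.75
tool_pos: [0.5001, 0.038, 0.1624]
eef_rot: [0.989, 0.151, 0.0, 0.0]
contact_force: [0.0, 0.5, -0.5]
opening: 0.172
finger_force: 25.0
```

```bash
python3 - <<'E'
from h import *
s=r.get_state();T=R.from_quat(s['eef_rot']);print(s['clock'],s['tool_pos'],s['eef_rot'])
c=r.get_calibration('wrist');w=r.snapshot('wrist');cv2.imwrite('pics/w5.png',w)
n=s['tool_pos']+T.apply([0,0,.095])
print('nose',proj(c,n),'nose +x edge',proj(c,n+T.apply([.003,0,0])),'axis at .053',proj(c,[*s['tool_pos'][:2],.053]))
f=cv2.resize(w[190:260,270:370],(800,560),interpolation=cv2.INTER_CUBIC);cv2.imwrite('pics/v5.png',f)
E
```

```text
8.75 [0.50005328 0.03799032 0.16238388] [9.88586873e-01 1.50651513e-01 3.33637794e-04 6.28524855e-05]
nose [[319.24445598 230.68592983]] nose +x edge [[319.24298331 226.34453163]] axis at .053 [[319.22001337 221.62615018]]
```

View pics/v5.png

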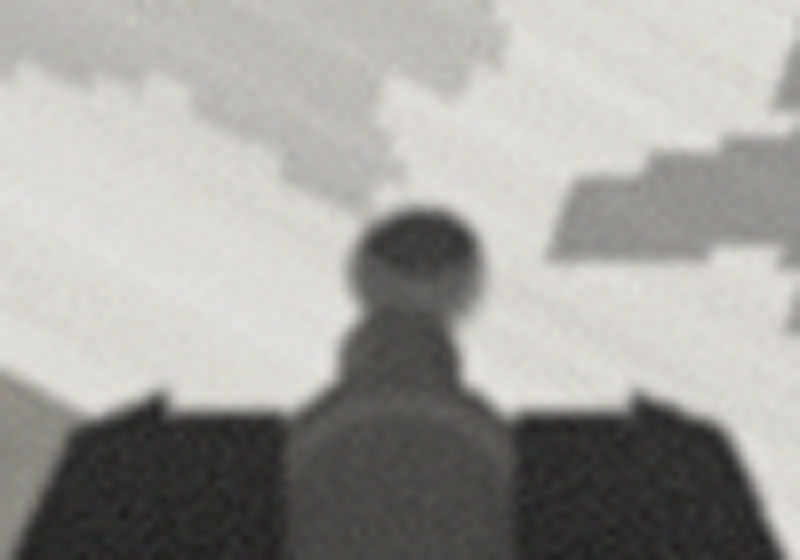

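The crop shows the bore centre at about (322.3,223.5) and the pin's axis at column 320.1, with its nose at row 228.7. I shift 1.3 mm in +y and 0.4 mm in +x, then ease down.

Emit:
play_rows:
  translation:
    - [0.0004,0.0013,0]
    - [0,0,0]
    - [0,0,0.004]
    - [0,0,0.004]
    - [0,0,0.003]
    - [0,0,0.003]
    - [0,0,0.002]
    - [0,0,0.002]
    - [0,0,0]
  delta_rot:
    - [0,0,0]
    - [0,0,0]
    - [0,0,0]
    - [0,0,0]
    - [0,0,0]
    - [0,0,0]
    - [0,0,0]
    - [0,0,0]
    - [0,0,0]
  grip: [-0.85,-0.85,-0.85,-0.85,-0.85,-0.85,-0.85,-0.85,-0.85]

```text
clock: 9.93
tool_pos: [0.5004, 0.0368, 0.1438]
eef_rot: [0.989, 0.151, -0.0, 0.0]
contact_force: [-0.4, -1.1, -1.0]
opening: 0.173
finger_force: 25.0
```

Emit:
play_rows:
  translation:
    - [0,0,0.001]
    - [0,0,0.001]
    - [0,0,0.001]
    - [0,0,0.001]
    - [0,0,0]
  delta_rot:
    - [0,0,0]
    - [0,0,0]
    - [0,0,0]
    - [0,0,0]
    - [0,0,0]
  grip: [-0.85,-0.85,-0.85,-0.85,-0.85]

```text
clock: 10.55
tool_pos: [0.5005, 0.0368, 0.1398]
eef_rot: [0.989, 0.151, -0.0, 0.0]
contact_force: [-0.2, -2.1, -1.9]
opening: 0.174
finger_force: 25.0
```

Emit:
play_rows:
  translation:
    - [0,0,0.001]
    - [0,0,0.001]
    - [0,0,0]
    - [0,0,0]
  delta_rot:
    - [0,0,0]
    - [0,0,0]
    - [0,0,0]
    - [0,0,0]
  grip: [-0.85,-0.85,-0.85,-0.85]

```text
clock: 11.05
tool_pos: [0.5005, 0.0369, 0.1378]
eef_rot: [0.989, 0.151, -0.0, 0.0]
contact_force: [-0.7, -2.3, -1.0]
opening: 0.176
finger_force: 25.0
```

```bash
python3 - <<'E'
from h import *
for i in range(4):
    r.snapshot('side');s=r.get_state();print(s['clock'],s['tool_pos'],s['contact_force'],s['moment'])
E
```

```text
11.1 [0.50051374 0.03690508 0.1378455 ] [ 0.27087603 -2.23838817 -0.08754161] [-0.54551868  0.03834116  0.02607112]
11.15 [0.50048759 0.03690994 0.13783267] [-0.73400135 -2.30404292 -1.00209051] [-0.51709445  0.02094831 -0.01773098]
11.2 [0.50049552 0.03690481 0.13784209] [ 0.2930213  -2.55872199 -1.28522454] [-0.60286515  0.08489536  0.01641135]
11.25 [0.50047954 0.03691671 0.13784861] [ 0.07456535 -2.87234795 -2.06449056] [-0.59063393  0.07391805  0.03023951]
```

Emit:
play_rows:
  translation:
    - [0,0.0005,0]
    - [0,0,0.001]
    - [0,0,0.001]
    - [0,0,0]
    - [0,0,0]
  delta_rot:
    - [0,0,0]
    - [0,0,0]
    - [0,0,0]
    - [0,0,0]
    - [0,0,0]
  grip: [-0.85,-0.85,-0.85,-0.85,-0.85]

```text
clock: 11.88
tool_pos: [0.5007, 0.0367, 0.1359]
eef_rot: [0.989, 0.151, 0.0, -0.0]
contact_force: [-0.6, -2.0, -1.1]
opening: 0.171
finger_force: 25.0
```

Emit:
play_rows:
  translation:
    - [0,0,0.0005]
    - [0,0,0.0005]
    - [0,0,0]
    - [0,0,0]
  delta_rot:
    - [0,0,0]
    - [0,0,0]
    - [0,0,0]
    - [0,0,0]
  grip: [-0.85,-0.85,-0.85,-0.85]

```text
clock: 12.38
tool_pos: [0.5008, 0.0366, 0.1351]
eef_rot: [0.989, 0.151, 0.0, 0.0]
contact_force: [-0.4, -1.6, 5.0]
opening: 0.171
finger_force: 25.0
```

The nose rests on the plate: Fz is about 5 N at TCP z 0.135. I plan the arc, clockwise seen from above.

```bash
python3 - <<'E'
from h import *
s=r.get_state();print(s['clock'],s['tool_pos'],s['contact_force'])
T=R.from_quat(s['eef_rot']).as_matrix();C=np.array([.5723,.0173])
p=s['tool_pos'][:2]-C;a0=np.arctan2(p[1],p[0]);rr=np.hypot(*p);print(rr,np.degrees(a0))
st=np.radians(3.1)
for k in range(26):
    f=lambda a:C+rr*np.array([np.cos(a),np.sin(a)])
    d=f(a0-st*(k+1))-f(a0-st*k);t=T.T@np.array([*d,0])/4
    print(k,np.round(t[:2]*1e3,3),np.round(f(a0-st*(k+1)),4))
E
```

```text
12.375 [0.50080871 0.03663221 0.13514998] [-0.43888597 -1.5670229   5.02891453]
0.07405902459650703 164.86834927864564
0 [ 0.561 -0.83 ] [0.502  0.0405]
1 [ 0.605 -0.798] [0.5033 0.0442]
2 [ 0.647 -0.765] [0.5049 0.0479]
3 [ 0.687 -0.729] [0.5066 0.0515]
4 [ 0.726 -0.69 ] [0.5086 0.055 ]
5 [ 0.762 -0.65 ] [0.5107 0.0584]
6 [ 0.796 -0.608] [0.513  0.0617]
7 [ 0.828 -0.564] [0.5155 0.0648]
8 [ 0.857 -0.518] [0.5182 0.0678]
9 [ 0.884 -0.471] [0.521  0.0707]
10 [ 0.908 -0.423] [0.5239 0.0734]
11 [ 0.93  -0.373] [0.527  0.0759]
12 [ 0.948 -0.322] [0.5303 0.0783]
13 [ 0.964 -0.27 ] [0.5336 0.0805]
14 [ 0.978 -0.218] [0.5371 0.0825]
15 [ 0.988 -0.165] [0.5407 0.0843]
16 [ 0.995 -0.111] [0.5444 0.0859]
17 [ 1.    -0.057] [0.5481 0.0873]
18 [ 1.002 -0.003] [0.5519 0.0885]
19 [1.    0.051] [0.5558 0.0895]
20 [0.996 0.105] [0.5597 0.0903]
21 [0.989 0.159] [0.5637 0.0909]
22 [0.979 0.212] [0.5677 0.0912]
23 [0.966 0.265] [0.5717 0.0914]
24 [0.95  0.317] [0.5757 0.0913]
25 [0.932 0.368] [0.5797 0.091 ]
```

Emit:
play_rows:
  translation:
    - [0.00056,-0.00083,0]
    - [0.00056,-0.00083,0]
    - [0.00056,-0.00083,0]
    - [0.00056,-0.00083,0]
    - [0,0,0]
  delta_rot:
    - [0,0,0]
    - [0,0,0]
    - [0,0,0]
    - [0,0,0]
    - [0,0,0]
  grip: [-0.85,-0.85,-0.85,-0.85,-0.85]

```text
clock: 13.0
tool_pos: [0.5014, 0.038, 0.1351]
eef_rot: [0.989, 0.15, -0.001, 0.001]
contact_force: [-2.2, -6.0, 5.6]
opening: 0.175
finger_force: 25.1
```

Emit:
play_rows:
  translation:
    - [0.0006,-0.0008,0]
    - [0.0006,-0.0008,0]
    - [0.0006,-0.0008,0]
    - [0.0006,-0.0008,0]
    - [0,0,0]
  delta_rot:
    - [0,0,0]
    - [0,0,0]
    - [0,0,0]
    - [0,0,0]
    - [0,0,0]
  grip: [-0.85,-0.85,-0.85,-0.85,-0.85]

```text
clock: 13.62
tool_pos: [0.5025, 0.0414, 0.1351]
eef_rot: [0.989, 0.149, -0.001, 0.002]
contact_force: [-1.9, -7.0, 5.8]
opening: 0.17
finger_force: 25.1
```

Emit:
play_rows:
  translation:
    - [0.00065,-0.00077,0]
    - [0.00065,-0.00077,0]
    - [0.00065,-0.00077,0]
    - [0.00065,-0.00077,0]
    - [0.00069,-0.00073,0]
    - [0.00069,-0.00073,0]
    - [0.00069,-0.00073,0]
    - [0.00069,-0.00073,0]
    - [0,0,0]
  delta_rot:
    - [0,0,0]
    - [0,0,0]
    - [0,0,0]
    - [0,0,0]
    - [0,0,0]
    - [0,0,0]
    - [0,0,0]
    - [0,0,0]
    - [0,0,0]
  grip: [-0.85,-0.85,-0.85,-0.85,-0.85,-0.85,-0.85,-0.85,-0.85]

```text
clock: 14.75
tool_pos: [0.5054, 0.0481, 0.1351]
eef_rot: [0.989, 0.149, -0.002, 0.002]
contact_force: [-2.4, -7.7, 6.8]
opening: 0.173
finger_force: 25.1
```

Emit:
play_rows:
  translation:
    - [0.00073,-0.00069,0]
    - [0.00073,-0.00069,0]
    - [0.00073,-0.00069,0]
    - [0.00073,-0.00069,0]
    - [0.00076,-0.00065,0]
    - [0.00076,-0.00065,0]
    - [0,0,0]
  delta_rot:
    - [0,0,0]
    - [0,0,0]
    - [0,0,0]
    - [0,0,0]
    - [0,0,0]
    - [0,0,0]
    - [0,0,0]
  grip: [-0.85,-0.85,-0.85,-0.85,-0.85,-0.85,-0.85]

```text
clock: 15.62
tool_pos: [0.5083, 0.0534, 0.135]
eef_rot: [0.989, 0.149, -0.002, 0.002]
contact_force: [-2.5, -7.5, 6.9]
opening: 0.174
finger_force: 25.1
```

```bash
python3 - <<'E'
from h import *
s=r.get_state();T=R.from_quat(s['eef_rot']);print(s['clock'],s['tool_pos'],s['contact_force'],s['moment'],T.as_matrix()[:,2])
c=r.get_calibration('wrist');w=r.snapshot('wrist')
g=cv2.cvtColor(w,cv2.COLOR_BGR2GRAY)
h=proj(c,[.5723,.0173,.056])[0];print(h);d=dark(w,int(h[0]),int(h[1]),12);print(d,onz(c,d[:2],.056))
f=np.hstack([cv2.resize(w[60:260,220:420],(500,500)),w[::2,::2][:, :300].copy().repeat(1,0) if 0 else cv2.resize(w[:,140:460],(300,500))])
cv2.imwrite('pics/v6.png',f)
E
```

```text
15.625 [0.50825048 0.05336813 0.13501352] [-2.51798871 -7.47859289  6.88629711] [-1.89434149  0.66902542  0.01372199] [-0.0031456  -0.00451507 -0.99998486]
[419.52613452 156.11649795]
(np.float64(419.01474989311674), np.float64(155.9910218041898), np.int64(625), array([  0,   0,  25,  25, 625], dtype=int32)) [0.57228236 0.01758564 0.056     ]
```

View pics/v6.png

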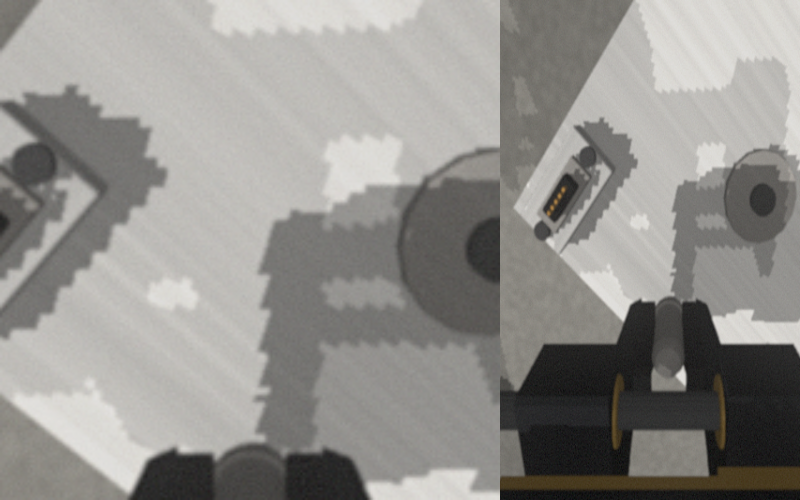

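The turntable has turned with the pin, and the hub at (419,156) agrees with the assumed axis. I walk on in 4 mm steps.

Emit:
play_rows:
  translation:
    - [0.00076,-0.00065,0]
    - [0.00076,-0.00065,0]
    - [0.0008,-0.00061,0]
    - [0.0008,-0.00061,0]
    - [0,0,0]
  delta_rot:
    - [0,0,0]
    - [0,0,0]
    - [0,0,0]
    - [0,0,0]
    - [0,0,0]
  grip: [-0.85,-0.85,-0.85,-0.85,-0.85]

```text
clock: 16.3
tool_pos: [0.5104, 0.0568, 0.135]
eef_rot: [0.989, 0.149, -0.002, 0.002]
contact_force: [-2.7, -7.2, 6.9]
opening: 0.176
finger_force: 25.1
```

Emit:
play_rows:
  translation:
    - [0.0008,-0.00061,0]
    - [0.0008,-0.00061,0]
    - [0.00083,-0.00056,0]
    - [0.00083,-0.00056,0]
    - [0,0,0]
  delta_rot:
    - [0,0,0]
    - [0,0,0]
    - [0,0,0]
    - [0,0,0]
    - [0,0,0]
  grip: [-0.85,-0.85,-0.85,-0.85,-0.85]

```text
clock: 16.92
tool_pos: [0.5127, 0.0602, 0.1349]
eef_rot: [0.989, 0.149, -0.002, 0.002]
contact_force: [-2.6, -6.6, 5.9]
opening: 0.173
finger_force: 25.1
```

Emit:
play_rows:
  translation:
    - [0.00083,-0.00056,0]
    - [0.00083,-0.00056,0]
    - [0.00086,-0.00052,0]
    - [0.00086,-0.00052,0]
    - [0,0,0]
  delta_rot:
    - [0,0,0]
    - [0,0,0]
    - [0,0,0]
    - [0,0,0]
    - [0,0,0]
  grip: [-0.85,-0.85,-0.85,-0.85,-0.85]

```text
clock: 17.55
tool_pos: [0.5152, 0.0634, 0.1348]
eef_rot: [0.989, 0.15, -0.002, 0.002]
contact_force: [-3.2, -7.1, 5.9]
opening: 0.174
finger_force: 25.1
```

Emit:
play_rows:
  translation:
    - [0.00086,-0.00052,0]
    - [0.00086,-0.00052,0]
    - [0.00088,-0.00047,0]
    - [0.00088,-0.00047,0]
    - [0,0,0]
  delta_rot:
    - [0,0,0]
    - [0,0,0]
    - [0,0,0]
    - [0,0,0]
    - [0,0,0]
  grip: [-0.85,-0.85,-0.85,-0.85,-0.85]

```text
clock: 18.18
tool_pos: [0.5178, 0.0664, 0.1348]
eef_rot: [0.989, 0.15, -0.002, 0.002]
contact_force: [-3.9, -6.1, 5.5]
opening: 0.179
finger_force: 25.0
```

Emit:
play_rows:
  translation:
    - [0.00088,-0.00047,0]
    - [0.00088,-0.00047,0]
    - [0.00091,-0.00042,0]
    - [0.00091,-0.00042,0]
    - [0,0,0]
  delta_rot:
    - [0,0,0]
    - [0,0,0]
    - [0,0,0]
    - [0,0,0]
    - [0,0,0]
  grip: [-0.85,-0.85,-0.85,-0.85,-0.85]

```text
clock: 18.8
tool_pos: [0.5206, 0.0694, 0.1347]
eef_rot: [0.989, 0.15, -0.002, 0.002]
contact_force: [-3.3, -6.2, 5.0]
opening: 0.172
finger_force: 25.0
```

Emit:
play_rows:
  translation:
    - [0.00091,-0.00042,0]
    - [0.00091,-0.00042,0]
    - [0.00093,-0.00037,0]
    - [0.00093,-0.00037,0]
    - [0,0,0]
  delta_rot:
    - [0,0,0]
    - [0,0,0]
    - [0,0,0]
    - [0,0,0]
    - [0,0,0]
  grip: [-0.85,-0.85,-0.85,-0.85,-0.85]

```text
clock: 19.42
tool_pos: [0.5235, 0.0721, 0.1346]
eef_rot: [0.989, 0.15, -0.003, 0.001]
contact_force: [-4.0, -4.0, 4.2]
opening: 0.17
finger_force: 25.0
```

Emit:
play_rows:
  translation:
    - [0.00093,-0.00037,0.0001]
    - [0.00093,-0.00037,0.0001]
    - [0.00095,-0.00032,0.0001]
    - [0.00095,-0.00032,0]
    - [0,0,0]
  delta_rot:
    - [0,0,0]
    - [0,0,0]
    - [0,0,0]
    - [0,0,0]
    - [0,0,0]
  grip: [-0.85,-0.85,-0.85,-0.85,-0.85]

```text
clock: 20.05
tool_pos: [0.5267, 0.0747, 0.1344]
eef_rot: [0.989, 0.15, -0.003, 0.001]
contact_force: [-3.3, -5.3, 5.1]
opening: 0.177
finger_force: 25.0
```

Emit:
play_rows:
  translation:
    - [0.00095,-0.00032,0.0001]
    - [0.00095,-0.00032,0.0001]
    - [0.00096,-0.00027,0]
    - [0.00096,-0.00027,0]
    - [0,0,0]
  delta_rot:
    - [0,0,0]
    - [0,0,0]
    - [0,0,0]
    - [0,0,0]
    - [0,0,0]
  grip: [-0.85,-0.85,-0.85,-0.85,-0.85]

```text
clock: 20.68
tool_pos: [0.5299, 0.077, 0.1342]
eef_rot: [0.989, 0.15, -0.003, 0.001]
contact_force: [-4.1, -4.0, 5.4]
opening: 0.174
finger_force: 25.0
```

Emit:
play_rows:
  translation:
    - [0.00096,-0.00027,0]
    - [0.00096,-0.00027,0]
    - [0.00098,-0.00022,0]
    - [0.00098,-0.00022,0]
    - [0,0,0]
  delta_rot:
    - [0,0,0]
    - [0,0,0]
    - [0,0,0]
    - [0,0,0]
    - [0,0,0]
  grip: [-0.85,-0.85,-0.85,-0.85,-0.85]

```text
clock: 21.3
tool_pos: [0.5331, 0.0793, 0.1341]
eef_rot: [0.989, 0.15, -0.003, 0.001]
contact_force: [-4.6, -4.4, 5.3]
opening: 0.17
finger_force: 25.0
```

Emit:
play_rows:
  translation:
    - [0.00098,-0.00022,0]
    - [0.00098,-0.00022,0]
    - [0.00099,-0.00017,0]
    - [0.00099,-0.00017,0]
    - [0,0,0]
  delta_rot:
    - [0,0,0]
    - [0,0,0]
    - [0,0,0]
    - [0,0,0]
    - [0,0,0]
  grip: [-0.85,-0.85,-0.85,-0.85,-0.85]

```text
clock: 21.92
tool_pos: [0.5363, 0.0815, 0.134]
eef_rot: [0.989, 0.15, -0.003, 0.001]
contact_force: [-4.9, -4.7, 5.9]
opening: 0.174
finger_force: 25.0
```

Emit:
play_rows:
  translation:
    - [0.00099,-0.00017,0]
    - [0.00099,-0.00017,0]
    - [0.001,-0.00011,0]
    - [0.001,-0.00011,0]
    - [0,0,0]
  delta_rot:
    - [0,0,0]
    - [0,0,0]
    - [0,0,0]
    - [0,0,0]
    - [0,0,0]
  grip: [-0.85,-0.85,-0.85,-0.85,-0.85]

```text
clock: 22.55
tool_pos: [0.5395, 0.0833, 0.1339]
eef_rot: [0.989, 0.15, -0.004, 0.001]
contact_force: [-4.2, -2.8, 5.3]
opening: 0.169
finger_force: 25.0
```

Emit:
play_rows:
  translation:
    - [0.001,-0.00011,0]
    - [0.001,-0.00011,0]
    - [0.001,-6e-05,0]
    - [0.001,-6e-05,0]
    - [0,0,0]
  delta_rot:
    - [0,0,0]
    - [0,0,0]
    - [0,0,0]
    - [0,0,0]
    - [0,0,0]
  grip: [-0.85,-0.85,-0.85,-0.85,-0.85]

```text
clock: 23.18
tool_pos: [0.5432, 0.0854, 0.1339]
eef_rot: [0.989, 0.151, -0.004, 0.001]
contact_force: [-5.3, -3.3, 4.9]
opening: 0.17
finger_force: 25.0
```

Emit:
play_rows:
  translation:
    - [0.001,-6e-05,0.0001]
    - [0.001,-6e-05,0]
    - [0.001,0,0]
    - [0.001,0,0]
    - [0,0,0]
  delta_rot:
    - [0,0,0]
    - [0,0,0]
    - [0,0,0]
    - [0,0,0]
    - [0,0,0]
  grip: [-0.85,-0.85,-0.85,-0.85,-0.85]

```text
clock: 23.8
tool_pos: [0.5467, 0.0871, 0.1338]
eef_rot: [0.989, 0.151, -0.004, 0.0]
contact_force: [-5.7, -2.2, 5.4]
opening: 0.17
finger_force: 25.0
```

Emit:
play_rows:
  translation:
    - [0.001,0,0]
    - [0.001,0,0]
    - [0.001,5e-05,0]
    - [0.001,5e-05,0]
    - [0,0,0]
  delta_rot:
    - [0,0,0]
    - [0,0,0]
    - [0,0,0]
    - [0,0,0]
    - [0,0,0]
  grip: [-0.85,-0.85,-0.85,-0.85,-0.85]

```text
clock: 24.42
tool_pos: [0.5503, 0.0887, 0.1337]
eef_rot: [0.989, 0.151, -0.004, 0.0]
contact_force: [-6.5, -0.8, 6.0]
opening: 0.172
finger_force: 25.0
```

Emit:
play_rows:
  translation:
    - [0.001,5e-05,0]
    - [0.001,5e-05,0]
    - [0.001,0.0001,0]
    - [0.001,0.0001,0]
    - [0,0,0]
  delta_rot:
    - [0,0,0]
    - [0,0,0]
    - [0,0,0]
    - [0,0,0]
    - [0,0,0]
  grip: [-0.85,-0.85,-0.85,-0.85,-0.85]

```text
clock: 25.05
tool_pos: [0.5541, 0.0901, 0.1336]
eef_rot: [0.989, 0.151, -0.004, -0.0]
contact_force: [-6.3, -0.5, 6.4]
opening: 0.174
finger_force: 25.0
```

Emit:
play_rows:
  translation:
    - [0.001,0.0001,0]
    - [0.001,0.0001,0]
    - [0.00099,0.00016,0]
    - [0.00099,0.00016,0]
    - [0,0,0]
  delta_rot:
    - [0,0,0]
    - [0,0,0]
    - [0,0,0]
    - [0,0,0]
    - [0,0,0]
  grip: [-0.85,-0.85,-0.85,-0.85,-0.85]

```text
clock: 25.68
tool_pos: [0.5579, 0.0914, 0.1336]
eef_rot: [0.988, 0.151, -0.004, -0.001]
contact_force: [-6.6, 0.7, 3.8]
opening: 0.172
finger_force: 25.0
```

Emit:
play_rows:
  translation:
    - [0.00099,0.00016,0]
    - [0,0,0.0003]
    - [0,0,0]
  delta_rot:
    - [0,0,0]
    - [0,0,0]
    - [0,0,0]
  grip: [-0.85,-0.85,-0.85]

```text
clock: 26.05
tool_pos: [0.5589, 0.0916, 0.1334]
eef_rot: [0.988, 0.151, -0.004, -0.001]
contact_force: [-6.4, 0.2, 6.6]
opening: 0.171
finger_force: 25.0
```

Still on the plate, so I continue.

Emit:
play_rows:
  translation:
    - [0.00099,0.00016,0]
    - [0.00098,0.00021,0]
    - [0.00098,0.00021,0]
    - [0,0,0]
  delta_rot:
    - [0,0,0]
    - [0,0,0]
    - [0,0,0]
    - [0,0,0]
  grip: [-0.85,-0.85,-0.85,-0.85]

```text
clock: 26.55
tool_pos: [0.5622, 0.0925, 0.1335]
eef_rot: [0.988, 0.151, -0.004, -0.001]
contact_force: [-6.6, 1.4, 6.0]
opening: 0.174
finger_force: 25.1
```

Emit:
play_rows:
  translation:
    - [0.00098,0.0001,0]
    - [0.00098,0.0001,0]
    - [0.00097,0.0001,0]
    - [0.00097,0.0002,0]
    - [0,0,0]
  delta_rot:
    - [0,0,0]
    - [0,0,0]
    - [0,0,0]
    - [0,0,0]
    - [0,0,0]
  grip: [-0.85,-0.85,-0.85,-0.85,-0.85]

```text
clock: 27.18
tool_pos: [0.5658, 0.0934, 0.1334]
eef_rot: [0.988, 0.151, -0.004, -0.001]
contact_force: [-6.5, 2.0, 6.0]
opening: 0.173
finger_force: 25.1
```

Emit:
play_rows:
  translation:
    - [0.00097,0.00025,0]
    - [0.00096,0.00028,0]
    - [0.00096,0.0003,0]
    - [0,0,0]
  delta_rot:
    - [0,0,0]
    - [0,0,0]
    - [0,0,0]
    - [0,0,0]
  grip: [-0.85,-0.85,-0.85,-0.85]

```text
clock: 27.68
tool_pos: [0.5697, 0.0941, 0.1334]
eef_rot: [0.988, 0.152, -0.003, -0.002]
contact_force: [-5.0, 3.2, 3.6]
opening: 0.168
finger_force: 25.1
```

Emit:
play_rows:
  translation:
    - [0,-0.0004,0.0004]
    - [0,0,0]
  delta_rot:
    - [0,0,0]
    - [0,0,0]
  grip: [-0.85,-0.85]

```text
clock: 27.92
tool_pos: [0.5704, 0.0943, 0.1334]
eef_rot: [0.988, 0.152, -0.002, -0.001]
contact_force: [-3.8, 2.9, 5.4]
opening: 0.171
finger_force: 25.1
```

Emit:
play_rows:
  translation:
    - [0.00095,0.0002,0]
    - [0.00095,0.0002,0]
    - [0.00095,0.0003,0.0001]
    - [0,0,0]
  delta_rot:
    - [0,0,0]
    - [0,0,0]
    - [0,0,0]
    - [0,0,0]
  grip: [-0.85,-0.85,-0.85,-0.85]

```text
clock: 28.42
tool_pos: [0.5736, 0.0947, 0.1334]
eef_rot: [0.988, 0.152, -0.002, -0.002]
contact_force: [-3.2, 3.1, 4.8]
opening: 0.175
finger_force: 25.1
```

```bash
python3 - <<'E'
from h import *
s=r.get_state();T=R.from_quat(s['eef_rot']);print(s['clock'],s['tool_pos'],s['contact_force'],s['moment'],T.as_matrix()[:,2],T.as_matrix()[:,0])
for n in ['scene','side']:
    c=r.get_calibration(n);im=r.snapshot(n);cv2.imwrite(f'pics/{n}7.png',im)
    for img in [cv2.imread(f'pics/{n}0.png'),im]:
        g=cv2.cvtColor(img,cv2.COLOR_BGR2GRAY);
        # warp plate plane to metric top view, 0.5mm/px, about axis
        N=520;q=np.array([[.5723+.13*a,.0173+.13*b,.053] for a,b in [(-1,-1),(1,-1),(1,1),(-1,1)]])
        H=cv2.getPerspectiveTransform(proj(c,q).astype(np.float32),np.float32([[0,0],[N,0],[N,N],[0,N]]))
        w=cv2.warpPerspective(g,H,(N,N));cv2.imwrite(f"pics/top_{n}_{0 if img is not im else 1}.png",w)
        L=cv2.createLineSegmentDetector().detect(w)[0][:,0]
        ln=np.hypot(L[:,2]-L[:,0],L[:,3]-L[:,1]);a=np.degrees(np.arctan2(L[:,3]-L[:,1],L[:,2]-L[:,0]))%90
        k=np.argsort(-ln)[:10];print(n,[(round(float(a[i]),1),int(ln[i])) for i in k])
a,b=[cv2.imread(f'pics/top_scene_{i}.png') for i in (0,1)]
d=cv2.imread('pics/top_side_1.png')
f=lambda x:cv2.resize(x,(390,390))
w=r.snapshot('wrist')
cv2.imwrite('pics/v8.png',cv2.resize(np.hstack([f(b),f(d)]),(780,390)))
cv2.imwrite('pics/v8.png',np.vstack([np.hstack([f(b),f(d)]),cv2.resize(w[150:260,160:570],(780,209))]))
E
```

```text
28.425 [0.57359004 0.09467823 0.13337532] [-3.20492694  3.10109999  4.82918348] [ 0.66875951  1.04347209 -0.09586513] [-0.00366199  0.00258788 -0.99998995] [ 0.95402999  0.29969884 -0.00271809]
scene [(76.7, 260), (77.0, 201), (77.1, 141), (76.5, 119), (61.0, 74), (76.1, 60), (75.8, 48), (77.2, 47), (74.8, 47), (76.0, 44)]
scene [(7.1, 313), (17.7, 139), (7.1, 102), (7.9, 98), (7.3, 89), (67.2, 80), (8.8, 69), (57.4, 65), (17.3, 65), (12.9, 57)]
side [(76.9, 266), (76.8, 234), (76.5, 100), (76.3, 72), (76.1, 70), (76.0, 64), (76.8, 55), (76.6, 50), (76.5, 50), (76.8, 49)]
side [(7.1, 218), (7.0, 179), (7.3, 152), (7.0, 128), (7.4, 91), (6.7, 75), (80.5, 72), (7.7, 58), (7.4, 54), (5.9, 53)]
```

View pics/v8.png

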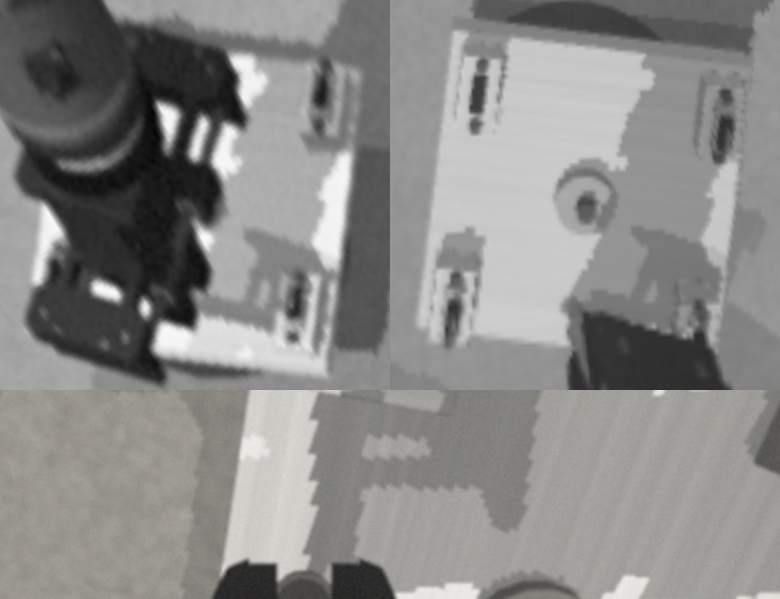

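The plate's edges show it has turned only 69.6°, while the tool has gone about 76°. So the pin has tilted or slid between the pads along tool x. I'll compare its look in the wrist picture with the one from before.

```bash
python3 - <<'E'
from h import *
a=cv2.imread('pics/w5.png');b=r.snapshot('wrist');cv2.imwrite('pics/w8.png',b)
ga,gb=[cv2.cvtColor(x,cv2.COLOR_BGR2GRAY) for x in (a,b)]
print('rows 222..318 step 2');print(np.c_[np.arange(222,318,2),ga[222:318,314:326].mean(1)[::2],gb[222:318,314:326].mean(1)[::2]].round().astype(int).tolist())
for n,g in(('a',ga),('b',gb)):
    for row in (235,242,250,270,285,295,300):print(n,row,g[row,296:346:2].tolist())
E
```

```text
rows 222..318 step 2
[[222, 74, 190], [224, 86, 187], [226, 98, 180], [228, 100, 178], [230, 88, 173], [232, 78, 167], [234, 77, 160], [236, 76, 168], [238, 78, 184], [240, 88, 178], [242, 81, 176], [244, 76, 155], [246, 74, 93], [248, 73, 99], [250, 72, 77], [252, 72, 70], [254, 72, 69], [256, 72, 69], [258, 72, 70], [260, 71, 69], [262, 70, 70], [264, 71, 75], [266, 69, 78], [268, 69, 80], [270, 68, 97], [272, 71, 103], [274, 76, 101], [276, 74, 101], [278, 74, 100], [280, 76, 100], [282, 83, 100], [284, 85, 98], [286, 85, 100], [288, 84, 99], [290, 84, 97], [292, 91, 99], [294, 94, 99], [296, 94, 140], [298, 98, 225], [300, 98, 228], [302, 100, 227], [304, 123, 227], [306, 132, 227], [308, 126, 227], [310, 129, 228], [312, 99, 175], [314, 40, 51], [316, 40, 50]]
a 235 [214, 215, 219, 217, 218, 219, 222, 221, 145, 88, 83, 80, 74, 75, 66, 81, 203, 222, 216, 210, 216, 215, 213, 220, 220]
a 242 [61, 54, 58, 63, 69, 99, 73, 90, 87, 85, 81, 79, 78, 78, 84, 85, 83, 84, 100, 103, 61, 67, 56, 63, 59]
a 250 [40, 49, 41, 44, 48, 66, 68, 74, 70, 75, 76, 71, 71, 67, 72, 73, 71, 66, 73, 59, 43,
[... 601 characters left out ...]
42 [59, 59, 62, 57, 72, 187, 209, 209, 203, 201, 206, 200, 197, 147, 122, 125, 129, 125, 149, 93, 45, 46, 46, 48, 53]
b 250 [45, 38, 38, 47, 61, 152, 113, 101, 91, 84, 80, 75, 74, 71, 80, 91, 105, 104, 149, 100, 42, 45, 36, 46, 39]
b 270 [33, 33, 36, 41, 58, 78, 77, 80, 80, 91, 95, 99, 98, 98, 94, 87, 81, 79, 77, 71, 41, 37, 33, 39, 41]
b 285 [39, 38, 34, 38, 69, 81, 96, 102, 101, 101, 105, 102, 98, 94, 97, 95, 96, 92, 94, 80, 60, 37, 37, 44, 38]
b 295 [37, 31, 31, 125, 232, 230, 228, 221, 173, 121, 103, 115, 107, 100, 90, 121, 184, 225, 231, 233, 183, 48, 36, 46, 39]
b 300 [41, 44, 81, 224, 232, 226, 231, 230, 229, 225, 227, 229, 227, 230, 229, 226, 224, 227, 228, 229, 228, 153, 35, 33, 40]
```

```bash
python3 - <<'E'
from h import *
from scipy.optimize import least_squares
s=r.get_state();c=r.get_calibration('wrist');T=R.from_quat(s['eef_rot'])
def rows(dx,th,dz):
    # pin frame pts (x,z above nose), grasp at z=.050 ; tool z down
    P=np.array([[-.007,.062],[.007,.062],[.0095,.027]])-[0,.050]
    x=P[:,0]*np.cos(th)+P[:,1]*np.sin(th)+dx; z=.045-(-P[:,0]*np.sin(th)+P[:,1]*np.cos(th))+dz
    return proj(c,s['tool_pos']+T.apply(np.c_[x,0*x,z]))[:,1]
print('model upright',rows(0,0,0),rows(-.001,0,0))
for A in ([303.5,281,239],):
    fa=least_squares(lambda p:rows(p[0],0,p[1])-A,[0,0]);print('a',fa.x,fa.fun)
    B=np.array([296.3,269,245.8])
    for dz0 in (0,-.0017):
        fb=least_squares(lambda p:rows(p[0],p[1],fa.x[1]+dz0)-B,[0,0]);print('b',fb.x[0]-fa.x[0],np.degrees(fb.x[1]),fb.fun)
print(s['q'],s['tool_pos'])
E
```

```text
model upright [304.38644364 277.5155609  236.21249251] [306.23862694 279.49506899 237.88705022]
a [-0.00587195  0.00732748] [ 1.04345774 -1.65564887  0.7906409 ]
b 0.0017232080045830314 15.090374349491412 [ 1.16335396 -0.96340883 -0.18353509]
b 0.0027997628015327615 15.458910426118887 [ 1.42090243 -1.18110763 -0.21942871]
[-0.2428882   0.87696782  0.00257273  1.82361376 -0.01256197  0.44396264
 -1.49618686] [0.57357167 0.09471623 0.13337312]
```

The pin leans about 10–12° between the pads, with the nose lagging. I lighten the grip so it can swing, and bring the tool back over the bore to stand it upright.

Emit:
play_rows:
  translation:
    - [0,0,0]
    - [0,0,0]
    - [-0.0013,-0.0002,-0.0002]
    - [-0.0013,-0.0002,-0.0002]
    - [-0.0013,-0.0002,-0.0002]
    - [-0.0013,-0.0002,-0.0002]
    - [-0.0013,-0.0002,-0.0002]
    - [-0.0013,-0.0002,-0.0002]
    - [-0.0013,-0.0002,-0.0002]
    - [-0.0013,-0.0002,0]
    - [0,0,0]
  delta_rot:
    - [0,0,0]
    - [0,0,0]
    - [0,0,0]
    - [0,0,0]
    - [0,0,0]
    - [0,0,0]
    - [0,0,0]
    - [0,0,0]
    - [0,0,0]
    - [0,0,0]
    - [0,0,0]
  grip: [-0.85,-0.85,-0.85,-0.85,-0.85,-0.85,-0.85,-0.85,-0.85,-0.85,-0.85]
  squeeze: 3

```text
clock: 30.0
tool_pos: [0.5648, 0.0905, 0.1348]
eef_rot: [0.989, 0.151, -0.0, 0.0]
contact_force: [-0.5, 1.2, -0.8]
opening: 0.186
finger_force: 2.9
```

```bash
cat >> h.py <<'E'
def table_angle(n='side'):
    c=r.get_calibration(n);g=cv2.cvtColor(r.snapshot(n),cv2.COLOR_BGR2GRAY);N=520
    q=np.array([[.5723+.13*a,.0173+.13*b,.053] for a,b in [(-1,-1),(1,-1),(1,1),(-1,1)]])
    w=cv2.warpPerspective(g,cv2.getPerspectiveTransform(proj(c,q).astype(np.float32),np.float32([[0,0],[N,0],[N,N],[0,N]])),(N,N))
    L=cv2.createLineSegmentDetector().detect(w)[0][:,0];ln=np.hypot(L[:,2]-L[:,0],L[:,3]-L[:,1]);a=np.degrees(np.arctan2(L[:,3]-L[:,1],L[:,2]-L[:,0]))%90
    return [round(float(a[i]),1) for i in np.argsort(-ln)[:5]]
def headrows(w):
    g=cv2.cvtColor(w,cv2.COLOR_BGR2GRAY);return g[232:312:2,314:326].mean(1).round().astype(int).tolist()
E
python3 - <<'E'
from h import *
s=r.get_state();print(s['clock'],s['tool_pos'],s['contact_force'],s['moment'],table_angle());w=r.snapshot('wrist');print(headrows(w),headrows(cv2.imread('pics/w5.png')))
g=cv2.cvtColor(w,cv2.COLOR_BGR2GRAY)
for row in (242,290,296,302): print(g[row,296:346:2].tolist())
E
```

```text
30.0 [0.56479363 0.09050353 0.13481253] [-0.45705444  1.21985022 -0.82397951] [0.29929013 0.011198   0.0216106 ] [6.4, 6.3, 6.4, 5.7, 4.7]
[159, 106, 85, 79, 81, 92, 84, 79, 78, 77, 76, 76, 77, 75, 75, 74, 75, 74, 74, 75, 74, 76, 78, 80, 82, 81, 84, 89, 91, 93, 96, 106, 116, 117, 116, 118, 119, 149, 217, 225] [78, 77, 76, 78, 88, 81, 76, 74, 73, 72, 72, 72, 72, 72, 71, 70, 71, 69, 69, 68, 71, 76, 74, 74, 76, 83, 85, 85, 84, 84, 91, 94, 94, 98, 98, 100, 123, 132, 126, 129]
[63, 59, 53, 61, 102, 95, 80, 79, 87, 94, 95, 94, 98, 89, 91, 83, 81, 111, 153, 146, 65, 45, 45, 44, 54]
[28, 37, 29, 104, 185, 79, 77, 82, 87, 90, 92, 92, 93, 95, 94, 92, 89, 90, 90, 81, 67, 61, 39, 27, 31]
[33, 32, 74, 216, 224, 122, 83, 110, 115, 117, 118, 121, 124, 115, 109, 99, 91, 91, 88, 88, 95, 136, 38, 39, 36]
[37, 54, 204, 230, 227, 225, 224, 184, 122, 113, 118, 118, 119, 115, 120, 112, 94, 88, 122, 205, 224, 230, 131, 25, 35]
```

The pin is upright again, with its rows back near the original. The table has turned 70.3°. I grip harder, press lightly and continue.

Emit:
play_rows:
  translation:
    - [0,0,0]
    - [0,0,0]
    - [0,0,0]
    - [0,0,0.0004]
    - [0,0,0.0004]
    - [0,0,0]
  delta_rot:
    - [0,0,0]
    - [0,0,0]
    - [0,0,0]
    - [0,0,0]
    - [0,0,0]
    - [0,0,0]
  grip: [-0.85,-0.85,-0.85,-0.85,-0.85,-0.85]
  squeeze: 50

```text
clock: 30.85
tool_pos: [0.5652, 0.091, 0.1343]
eef_rot: [0.989, 0.151, 0.0, -0.0]
contact_force: [1.1, 3.2, 1.6]
opening: 0.166
finger_force: 49.2
```

Emit:
play_rows:
  translation:
    - [0.0003,-0.0008,0.0003]
    - [0.0005,0,0.0003]
    - [0.0008,0,0]
    - [0.001,0.0001,0]
    - [0,0,0]
  delta_rot:
    - [0,0,0]
    - [0,0,0]
    - [0,0,0]
    - [0,0,0]
    - [0,0,0]
  grip: [-0.85,-0.85,-0.85,-0.85,-0.85]

```text
clock: 31.48
tool_pos: [0.5665, 0.0917, 0.1332]
eef_rot: [0.989, 0.151, -0.001, 0.0]
contact_force: [-0.4, 0.9, -1.0]
opening: 0.168
finger_force: 49.2
```

Fz is gone and z is 1.6 mm lower, so the nose may be entering a hole. I press a little further to see.

Emit:
play_rows:
  translation:
    - [0,0,0.0005]
    - [0,0,0.0005]
    - [0,0,0.0005]
    - [0,0,0]
  delta_rot:
    - [0,0,0]
    - [0,0,0]
    - [0,0,0]
    - [0,0,0]
  grip: [-0.85,-0.85,-0.85,-0.85]

```text
clock: 31.98
tool_pos: [0.5668, 0.0921, 0.132]
eef_rot: [0.989, 0.151, -0.001, 0.0]
contact_force: [-3.3, 0.4, 2.3]
opening: 0.17
finger_force: 49.2
```

Emit:
play_rows:
  translation:
    - [0,0,0.0005]
    - [0,0,0.0005]
    - [0,0,0]
    - [0,0,0]
  delta_rot:
    - [0,0,0]
    - [0,0,0]
    - [0,0,0]
    - [0,0,0]
  grip: [-0.85,-0.85,-0.85,-0.85]

```text
clock: 32.48
tool_pos: [0.5667, 0.0921, 0.1308]
eef_rot: [0.989, 0.151, -0.001, 0.0]
contact_force: [-4.2, -0.6, 2.6]
opening: 0.164
finger_force: 49.2
```

Emit:
play_rows:
  translation:
    - [-0.0005,0,0]
    - [-0.0005,0,0]
    - [0,0,0.0005]
    - [0,0,0.0005]
    - [0,0,0]
  delta_rot:
    - [0,0,0]
    - [0,0,0]
    - [0,0,0]
    - [0,0,0]
    - [0,0,0]
  grip: [-0.85,-0.85,-0.85,-0.85,-0.85]

```text
clock: 33.1
tool_pos: [0.5663, 0.0919, 0.1299]
eef_rot: [0.989, 0.151, 0.0, 0.0]
contact_force: [-3.2, -0.9, 0.9]
opening: 0.166
finger_force: 49.2
```

Emit:
play_rows:
  translation:
    - [-0.0005,0,0.0005]
    - [-0.0003,0,0.0005]
    - [0,0,0.0005]
    - [0,0,0.0005]
    - [0,0,0]
  delta_rot:
    - [0,0,0]
    - [0,0,0]
    - [0,0,0]
    - [0,0,0]
    - [0,0,0]
  grip: [-0.85,-0.85,-0.85,-0.85,-0.85]

```text
clock: 33.72
tool_pos: [0.5658, 0.0917, 0.128]
eef_rot: [0.989, 0.151, 0.0, 0.0]
contact_force: [0.3, 0.6, -0.0]
opening: 0.165
finger_force: 49.2
```

Emit:
play_rows:
  translation:
    - [0,0,0.0005]
    - [0,0,0.0005]
    - [0,0,0.0005]
    - [0,0,0.0005]
    - [0,0,0.0005]
    - [0,0,0.0005]
    - [0,0,0]
  delta_rot:
    - [0,0,0]
    - [0,0,0]
    - [0,0,0]
    - [0,0,0]
    - [0,0,0]
    - [0,0,0]
    - [0,0,0]
  grip: [-0.85,-0.85,-0.85,-0.85,-0.85,-0.85,-0.85]

```text
clock: 34.6
tool_pos: [0.5656, 0.0917, 0.125]
eef_rot: [0.989, 0.151, 0.0, 0.0]
contact_force: [-0.3, 0.0, -0.8]
opening: 0.164
finger_force: 49.2
```

Emit:
play_rows:
  translation:
    - [0,0,0.0003]
    - [0,0,0.0003]
    - [0,0,0.0003]
    - [0,0,0.0003]
    - [0,0,0]
  delta_rot:
    - [0,0,0]
    - [0,0,0]
    - [0,0,0]
    - [0,0,0]
    - [0,0,0]
  grip: [-0.85,-0.85,-0.85,-0.85,-0.85]

```text
clock: 35.22
tool_pos: [0.5656, 0.0917, 0.1245]
eef_rot: [0.989, 0.151, 0.0, -0.0]
contact_force: [-1.7, 1.5, 6.7]
opening: 0.169
finger_force: 49.2
```

Emit:
play_rows:
  translation:
    - [0,0,0.0003]
    - [0,0,0]
    - [0,0,0]
  delta_rot:
    - [0,0,0]
    - [0,0,0]
    - [0,0,0]
  grip: [-0.85,-0.85,-0.85]

```text
clock: 35.6
tool_pos: [0.5656, 0.0917, 0.1245]
eef_rot: [0.989, 0.151, 0.0, -0.0]
contact_force: [-3.1, 0.3, 9.8]
opening: 0.17
finger_force: 49.2
```

Emit:
play_rows:
  translation:
    - [0,0,0]
    - [0,0,0]
    - [0,0,0]
    - [0,0,0]
  delta_rot:
    - [0,0,0]
    - [0,0,0]
    - [0,0,0]
    - [0,0,0]
  grip: [-0.3,-0.2,-0.2,-0.2]

```text
clock: 36.1
tool_pos: [0.5655, 0.0916, 0.1234]
eef_rot: [0.989, 0.151, 0.0, 0.0]
contact_force: [-0.1, -0.5, 0.4]
opening: 0.4
finger_force: 0.0
```

Emit:
play_rows:
  translation:
    - [0,0,-0.003]
    - [0,0,-0.006]
    - [0,0,-0.012]
    - [0,0,-0.02]
    - [0,0,-0.025]
    - [0,0,-0.025]
    - [0,0,-0.02]
    - [0,0,0]
    - [0,0,0]
  delta_rot:
    - [0,0,0]
    - [0,0,0]
    - [0,0,0]
    - [0,0,0]
    - [0,0,0]
    - [0,0,0]
    - [0,0,0]
    - [0,0,0]
    - [0,0,0]
  grip: [-0.2,-0.2,-0.2,-0.2,-0.2,-0.2,-0.2,-0.2,-0.2]

```text
clock: 37.22
tool_pos: [0.5651, 0.0916, 0.2343]
eef_rot: [0.989, 0.151, -0.0, 0.0]
contact_force: [0.4, -0.1, 0.4]
opening: 0.398
finger_force: 0.0
```

```bash
python3 - <<'E'
from h import *
s=r.get_state();print(s['clock'],s['tool_pos'],s['contact_force'],s['finger_force'],table_angle())
c=r.get_calibration('wrist');w=r.snapshot('wrist');cv2.imwrite('pics/w9.png',w)
for d in r.look_for('wrist','pin')[:3]: print(d['confidence'],d['point'])
D=[]
for d in r.silhouettes('wrist','pin')[:3]:
    ys,xs=np.where(d['pixels']);print(d['confidence'],xs.min(),xs.max(),ys.min(),ys.max())
for z in (.091,.057): print(z,proj(c,[[.5656,.0917,z],[.5656+.0095,.0917,z],[.5656,.0917+.0095,z]]).round(1).tolist())
g=cv2.cvtColor(w,cv2.COLOR_BGR2GRAY);
print(g[176:226:2,298:342:2])
E
```

```text
37.225 [0.5650949  0.09162546 0.23425159] [ 0.38910982 -0.12616315  0.36087175] 0.0 [6.3, 6.4, 6.2, 6.4, 82.7]
0.87 [0.5668, 0.0965, 0.0871]
0.71 [0.5073, -0.1995, 0.0267]
0.88 308 329 182 214
0.75 578 636 254 285
0.61 539 563 292 312
0.091 [[319.4, 203.2], [323.1, 192.1], [307.7, 199.8]]
0.057 [[319.4, 189.8], [322.7, 179.9], [309.1, 186.8]]
[[218 213 193 192 199 200 190 199 200 194 191 190 216 219 218 221 224 222
  222 223 225 222]
 [217 221 208 198 197 198 195 197 193 193 189 191 198 219 222 222 227 219
  205 211 213 208]
 [221 218 214 194 198 198 195 200 198 189 186 178 178 199 205 210 210 196
  152 162 157 155]
 [222 219 222 202 195 192 195 193 169 136 124 119 110 117 140 158 157 155
  156 160 155 157]
 [220 217 220 215 198 192 187 151 129 125 122 130 126 104 127 153 157 154
  155 158 155 151]
 [220 222 222 225 208 195 155 130 110  92  83  83  87  92 104 137 154 154
  156 158 156 156]
 [219 221 221 224 216 181 135 116  94  87  80  85  85  86  96 124 150 153
  160 162 151 153]
 [221 222 223 226 220 174 134 103  93  86  85  87  88  84  88 123 150 151
  159 159 159 151]
 [220 222 2
[... 870 characters left out ...]
1 167 167 154 148 213 222 223
  221 218 223 224]
 [223 223 224 223 227 227 223 192 167 170 166 170 161 162 202 223 223 223
  219 218 225 220]
 [223 224 224 224 228 224 220 220 211 199 190 185 205 217 223 222 219 222
  218 224 223 220]
 [224 224 223 224 224 225 219 219 223 220 221 222 222 220 220 220 222 221
  221 224 220 219]
 [223 225 224 227 227 223 219 223 223 219 220 221 220 219 220 222 221 219
  217 220 221 221]
 [223 223 223 225 225 224 219 224 219 218 222 222 219 220 219 221 220 221
  219 223 219 220]
 [223 223 225 225 226 223 221 223 221 219 219 221 220 219 221 222 222 219
  220 223 219 219]
 [223 225 225 227 225 222 220 222 219 219 221 223 216 217 221 220 220 218
  220 223 222 221]]
```

```bash
python3 - <<'E'
from h import *
print(r.finish_job())
E
```

```text
the job is handed in; nothing more can be done
None
```

The pin is in an index hole, pressed down until it met a firm stop after about a 10.5 mm drop (11 mm expected), then released, and the job is handed in; I did not separately measure that the collar is fully seated, and no judging result came back.

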